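# Gauge the depth of a tube socket

### The arm

A 7-joint arm with a two-finger parallel gripper is mounted at the origin on a cart in front of the work surface, level with it; the furniture and walls round the work are solid. World frame = base frame: x ahead of the robot, y to its left, z up, the work surface at z = 0. Lengths are in m, angles in rad, forces in N, time in s.
With the tool pointing down it reaches from about 0.425 to 0.925 m from the base axis. Payload 6.8 kg.
Tool frame: the origin (TCP) lies on the centre line of the jaws, within the pads' length; the fingertips stand 25 mm ahead of it and the grasp point (between the pads) lies 6 mm ahead of it; z points along the fingers, y is the line along which they close (so a half turn about z gives the same grasp; the last joint's range is limited). The gripper opens to 85 mm and grips with 20 to 120 N. Pads are 22 mm wide; open, the fingers measure 114 mm over their backs; the gripper's body (76 mm by 85 mm) begins 54 mm behind the grasp point. The pads swing forward as they close: fully open they stand 13 mm farther back than shut.
Start: joints at [-0.108, 0.477, 0.022, 1.555, -0.011, 1.109, -0.083], TCP at [0.675, 0, 0.256] pointing down, gripper open.
Joint ranges: [-2.96, 2.96], [-0.34, 2.1], [-1.41, 1.46], [0.24, 2.44], [-1.37, 4.51], [0.17, 1.92], [-2.96, 2.96]. Speed limits (rad/s): [2.39, 2.39, 3.14, 3.14, 3.14, 3.14, 3.14].

### API

Orientations are given as a rotation vector (axis times angle).
In Python, from bench import telemetry, grab_frame, job gives the robot as it stands.
- The arm moves only by the tool apply_moves, never from a script. Its argument "rows" is a list of rows, each a list of 2 entries, a list of its own where there are three numbers: the shift along the tool's x, y, z each as a share of 250 mm, from -1 to 1, then the turn, a rotation vector about the tool's x, y, z each as a share of pi rad, from -1 to 1. A call has 1 to 10 rows; each row is the pose to reach, as a shift and turn from the pose commanded when the call began, along the tool's axes at that moment, turning the shorter way round; what a row does not reach only later rows make up. A row lasts 1/8 s, in which the tool goes at most 62.5 mm and 10.7 degrees, less where a joint would pass 70% of its speed; a pose out of reach is approached as far as the arm can. A call with a number of a shift or a turn outside -1 to 1 is refused whole. A call with a gripper value outside its range is refused whole. "jaw" is the gripper's target within -1 to 1 (fully open at 1, half-way at 0, shut at -1), set as the call begins (left out, the last holds). The fingers move at their own pace and stop on an object; "newtons" is the grip in N (left out, the last holds). Time passes only in rows, so rows that repeat a pose let the fingers close. It gives the time, the measured TCP pose, the force, the opening and the grip force at its end, in the units of the state.
- telemetry.get_obs(): the state, without advancing time (a new reading comes with each control period).
- grab_frame(name): name is "scene" or "side" or "wrist"; returns a dict with "frame" (420x560x3 uint8, red, green, blue), "vertical_fov" (degrees; the focal length in pixels is half the picture's height over the tangent of half this angle, whatever the lens; pixels are square), "cx", "cy" (the principal point, pixels), "origin" and "attitude" of the camera in the world. Camera axes: x right, y up, looking along -z (the intrinsics and any distortion apply to the point x, -y, -z); pixel columns grow to the right and rows downward; lengths in m; the calibration is good to about 2 mm. The wrist camera is an equidistant fisheye: a pixel r from the principal point sees the ray r / f radians off the axis. A picture is of the moment at which its call begins. There is no depth.
- job.hand_in(): hands the job in; it is judged then, once.
The state is a dict: "clock": time; "joints": joint angles; "qvel": joint speeds; "tau": joint torques, N m; "tcp_pos": TCP position; "orientation": TCP orientation; "contact_force": force on the tool from outside, world axes, zero at the start; "moment": the same for the moment, N m; "grip_width": finger opening in m; "gripper_force": force on a finger pad.
Only numpy, scipy, OpenCV 4.12 (cv2) and the standard library are available. Lean on these libraries where they do the work, as an engineer would, in place of code of your own. Each camera call takes 0.05 s, during which the arm holds its last target. There are 200 camera calls.

### The job

On the bench depth gauge, swing the lock lever open, take the probe by its knob and lower it gently into the tube socket until its little sprung foot touches the bottom of the well and is pressed in part of the way but not all, then swing the lock lever fully back so that the probe stays clamped just there, still touching. Leave the socket in its ring and do not disturb the other things.

Things in the scene. Friction and masses are not known exactly. Their poses are not given: they have to be found in the camera images.
- gauge: bench depth gauge fixed to the worktop. Origin on the worktop below the probe's axis; x to its back (column), y left, z up. Steel base 108 x 80 x 12 mm (x -43 to 65) with a 6 mm high locating ring, 55 mm inside; grey column at x = 50; grey bracket 36 mm wide, x -35 to 60, z 108 to 130 mm, in which the probe slides. Only the probe and the lock lever stand above the bracket
- probe: the gauge's probe: upright steel rod, 10 mm thick, with a black round knob, 26 mm in diameter and 24 mm high. Origin: middle of the knob, 238 mm above the worktop when fully raised; slides down by up to 75 mm. Unlocked, steady friction (about 5 N of push to lower it, 7 N to raise it) keeps it where it is left; locked, it is clamped and must not be forced
- foot_tip (a point): underside of the probe's brass foot (8 mm in diameter), 145 mm below the middle of the knob. The foot is sprung: it yields upwards by at most 4 mm, with 1 N at first touch and 1.5 N more per mm, 7 N when fully pressed in, then it is solid. Pressing it on the socket with more than 14 N spoils the gauge; it is to stay touching with between 0.5 and 7 N
- lock_lever (a joint): angle of the lock lever on the bracket's top, rad: 0 = locked, lever pointing to the front (the gauge's -x); opens to 1.1 rad, its post moving to the gauge's left (+y). Turns about the vertical axis through lever_pivot, stiff (2 to 6 N at the post), stays where it is left. Its eccentric lets go of the rod at about 0.22 rad and clamps it at 0
- lever_post (a point): middle of the free part of the lever's upright post: 10 mm in diameter, free from 12 to 48 mm above the bracket's top. This point is 162 mm above the worktop and 62 mm from the lever's axis. The post can be pinched from above or pushed
- lever_pivot (a point): point on the lever's vertical turning axis, at the height of the bracket's top (130 mm above the worktop), 24 mm in front of the probe's axis
- socket: loose grey round tube socket, 52 mm in diameter, 60 mm high, about 0.3 kg, standing on the gauge's base in its ring with 1.5 mm of play all round. Origin: centre of its underside. Its well, 36 mm in diameter, is open at the top and has a flat bottom, whose depth differs from socket to socket (20 to 50 mm below the rim) and is not known
- well_mouth (a point): centre of the socket's rim, 60 mm above its underside
- cleaner_bottle: small clear bottle with a white cap, 42 mm in diameter, 90 mm high, standing behind the gauge; origin at the centre of its underside. To be left alone
- half_shell_1: green half shell, 27 x 74 x 13 mm, lying beside the back of the gauge; origin at the centre of its underside. To be left alone
- pen_2: black pen, 150 mm long, 12 mm thick, lying in front of the gauge; origin at the middle of its underside. To be left alone
- tube_01: green and white tube handle, 34 mm in diameter, 178 mm long, lying at the front of the worktop; origin at the middle of its underside. To be left alone
Mind the look-alikes: they are no part of the job. Several things look just like the gauge: the one meant starts nearest to the robot's base. Several things have the shape of the socket; the one meant has the colours described above.

How it is judged:
By the outcome, as a careful person would: the job done as asked, in the order asked, and still so for the second after the job is handed in, with the robot touching nothing.
It also fails if it takes over 56 s, if anything falls off the work surface, if the arm or the gripper's body presses on something with over 40 N, if the wrist force passes 120 N, or if a joint passes its speed limit or range.

## Working session

There is one attempt and no reset: what is moved stays moved. The work goes in short steps, Python scripts to look and compute and a tool call to move; the robot and the scene stay as the last step left them, time stands still between calls to the robot, and variables do not carry over. Pictures are saved under pics/ and viewed, at most 10 in all, crops included, and the job is handed in when it is done.

Besides the shell and the picture viewer there is one more tool, called after ">>>" as name(argument=value, ...) on one line, values as JSON. apply_moves: Moves the arm, as the interface text tells. Its arguments: {"type":"object","properties":{"rows":{"type":"array"},"jaw":{"type":"number"},"newtons":{"type":"number"}},"required":["rows"]}

```bash
mkdir -p pics
cat > h.py <<'E'
import numpy as np, cv2
from bench import telemetry, grab_frame, job
from scipy.spatial.transform import Rotation as R
def snap(n,fn):
    d=grab_frame(n); cv2.imwrite('pics/'+fn,cv2.cvtColor(d['frame'],cv2.COLOR_RGB2BGR))
    np.save('pics/'+fn+'.npy',{k:v for k,v in d.items()},allow_pickle=True); return d
def load(fn): return np.load('pics/'+fn+'.npy',allow_pickle=True).item()
def rot(d):
    a=np.array(d['attitude'],float)
    if a.shape==(3,3): return a
    return R.from_rotvec(a).as_matrix() if a.size==3 else R.from_quat(a).as_matrix()
def ray(d,u,v,fish=False):
    f=210/np.tan(np.radians(d['vertical_fov'])/2); x=(u-d['cx'])/f; y=(v-d['cy'])/f
    if fish:
        r=np.hypot(x,y); s=np.sin(r)/r if r>0 else 1; c=np.array([x*s,-y*s,-np.cos(r)])
    else: c=np.array([x,-y,-1])
    w=rot(d)@c; return np.array(d['origin']),w/np.linalg.norm(w)
def onz(d,u,v,z,fish=False):
    o,w=ray(d,u,v,fish); return o+w*(z-o[2])/w[2]
def proj(d,p,fish=False):
    f=210/np.tan(np.radians(d['vertical_fov'])/2); c=rot(d).T@(np.array(p)-np.array(d['origin'])); x,y,z=c[0],-c[1],-c[2]
    if fish:
        r=np.hypot(x,y); t=np.arctan2(r,z); return d['cx']+f*t*x/r, d['cy']+f*t*y/r
    return d['cx']+f*x/z,d['cy']+f*y/z
E
python3 - <<'E'
from h import *
for n in ['scene','side','wrist']:
    d=snap(n,n+'0.png'); print({k:v for k,v in d.items() if k!='frame'})
ims=[cv2.imread(f'pics/{n}0.png') for n in ['scene','side']]
print(telemetry.get_obs())
E
```

```text
{'vertical_fov': 54.71863204443844, 'cx': 283.88589473193247, 'cy': 213.7345644866207, 'origin': array([ 0.09724825, -0.72148886,  0.8000092 ]), 'attitude': array([ 0.75235317, -0.33681384, -0.78335592])}
{'vertical_fov': 49.020152172269356, 'cx': 281.59436729618324, 'cy': 207.97617433629281, 'origin': array([0.16559067, 0.50316788, 0.60107147]), 'attitude': array([ 0.3533108 , -1.42579136, -2.3181959 ])}
{'vertical_fov': 65.70646984690485, 'cx': 280.785331686618, 'cy': 211.35671264705545, 'origin': array([0.67493398, 0.07167238, 0.37253262]), 'attitude': array([-2.89058707e-01,  2.31606651e-03, -2.68899221e-04])}
{'clock': 0.15, 'joints': array([-0.1080825 ,  0.47764482,  0.02232453,  1.55620084, -0.01150495,
        1.10930454, -0.08307519]), 'qvel': array([ 7.97955223e-06, -2.56537760e-03, -6.82739212e-05, -4.21341195e-03,
       -9.96981078e-04,  2.73914102e-03,  1.55963571e-03]), 'tau': array([ 1.55385478e-03, -5.96924365e+01,  1.60940632e+00, -2.81490952e+01,
        1.26662746e-02,  6.56643446e-03,  5.58682734e-05]), 'tcp_pos': array([6.74583664e-01, 3.40794243e-08, 2.55535331e-01]), 'orientation': array([-2.22072319e+00, -2.22081822e+00,  1.68077414e-03]), 'contact_force': array([ 0.20353469, -0.1348458 , -0.14075521]), 'moment': array([-0.01658217, -0.00290884, -0.00893532]), 'gripper_force': 0.0, 'grip_width': 0.08550449344237314}
```

View pics/scene0.png

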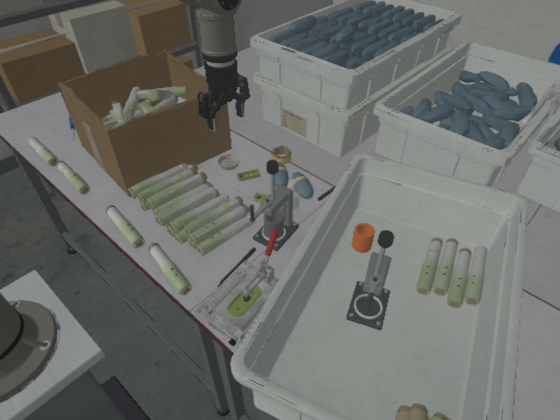

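View pics/side0.png

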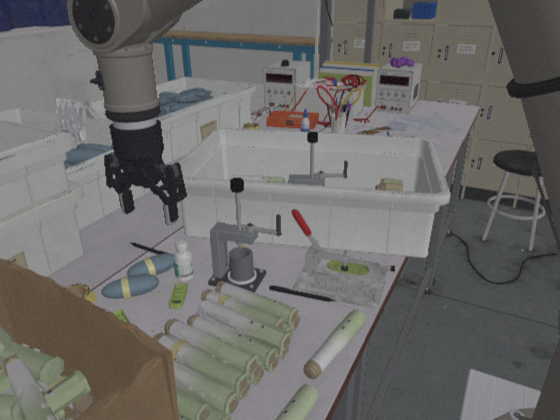

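The gauge meant is the one on the table: its knob is at about (272,167) in scene and (237,185) in side. The post is at about (278,225) in side. I'll zoom in on both views.

Run:
```python
from h import *
a=cv2.imread('pics/scene0.png')[145:260,225:325]; b=cv2.imread('pics/side0.png')[170:300,190:310]
a=cv2.resize(a,(400,460),interpolation=cv2.INTER_CUBIC); b=cv2.resize(b,(400,433),interpolation=cv2.INTER_CUBIC)
c=np.zeros((460,800,3),np.uint8); c[:,:400]=a; c[:433,400:]=b; cv2.imwrite('pics/zoom0.png',c)
s,t=load('scene0.png'),load('side0.png')
def tri(u,v):
    o1,w1=ray(s,*u);o2,w2=ray(t,*v)
    k=np.linalg.lstsq(np.c_[w1,-w2],o2-o1,rcond=None)[0]; p,q=o1+w1*k[0],o2+w2*k[1]; return (p+q)/2,np.linalg.norm(p-q)
# knob blobs
out=[]
for d,(x0,y0,x1,y1) in ((s,(255,150,290,180)),(t,(222,170,255,196))):
    g=cv2.cvtColor(d['frame'],cv2.COLOR_RGB2GRAY)[y0:y1,x0:x1]
    n,l,st,c=cv2.connectedComponentsWithStats((g<50).astype(np.uint8)); i=1+np.argmax(st[1:,4]); x,y,w,h,A=st[i]
    print(st[i],c[i]+[x0,y0]); out.append(c[i]+[x0,y0])
print(tri(*out))
```

```text
[ 12  11  11  13 119] [272.3697479  166.81512605]
[  9   8  13  14 157] [236.67515924 184.55414013]
(array([ 0.63033948, -0.20311834,  0.23094189]), np.float64(0.0008300320652768413))
```

View pics/zoom0.png

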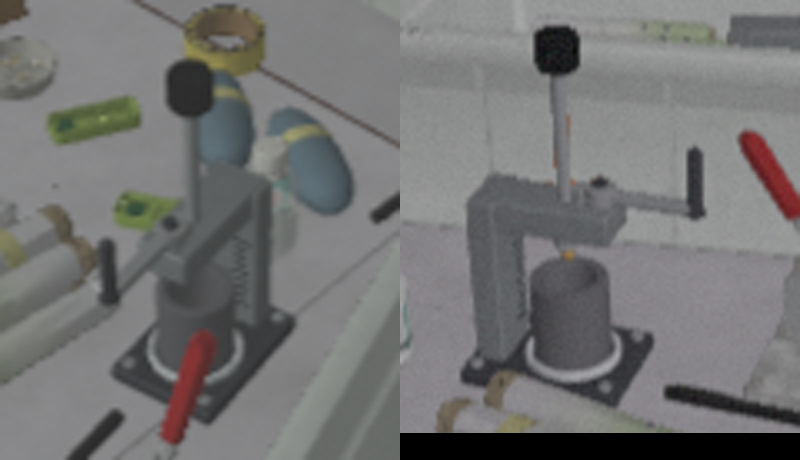

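```bash
cat >> h.py <<'E'
def tri2(s,t,u,v,f1=False,f2=False):
    o1,w1=ray(s,*u,f1);o2,w2=ray(t,*v,f2)
    k=np.linalg.lstsq(np.c_[w1,-w2],o2-o1,rcond=None)[0]; p,q=o1+w1*k[0],o2+w2*k[1]; return (p+q)/2,np.linalg.norm(p-q)
E
python3 - <<'E'
from h import *
s,t=load('scene0.png'),load('side0.png')
A=lambda x,y:(225+x/4,145+y/4); B=lambda x,y:(190+(x-400)*.3,170+y*.3)
np.set_printoptions(precision=4,suppress=True)
for n,a,b in (('postmid',(108,267),(695,180)),('posttop',(107,240),(696,150)),('postbot',(109,296),(695,214)),('pivot',(170,222),(600,185)),('knobtop',(189,63),(557,28)),('knobbot',(190,115),(557,74))):
    print(n,tri2(s,t,A(*a),B(*b)))
print('post@162',onz(s,*A(108,267),.162),onz(t,*B(695,180),.162))
print('knob@238',onz(s,272.4,166.8,.238),onz(t,236.7,184.6,.238))
print('base corners scene',[onz(s,*A(*p),.012)[:2] for p in ((112,372),(210,415),(295,318))])
print('base corners side',[onz(t,*B(*p),.012)[:2] for p in ((465,378),(610,402),(652,338))])
print('foot side',onz(t,*B(568,257),.093))
E
```

```text
postmid (array([ 0.5455, -0.2171,  0.1559]), np.float64(0.001290638094970258))
posttop (array([ 0.5453, -0.2176,  0.1767]), np.float64(0.0025288456243070015))
postbot (array([ 0.5454, -0.2165,  0.1325]), np.float64(0.0009418831197245896))
pivot (array([ 0.6068, -0.2066,  0.143 ]), np.float64(0.0020036292374937315))
knobtop (array([ 0.6296, -0.2027,  0.2461]), np.float64(0.0029805976071269106))
knobbot (array([ 0.6301, -0.2041,  0.2128]), np.float64(0.0032575630476583367))
post@162 [ 0.5421 -0.2215  0.162 ] [ 0.5395 -0.2067  0.162 ]
knob@238 [ 0.6233 -0.2099  0.238 ] [ 0.622 -0.19   0.238]
base corners scene [array([ 0.5786, -0.1773]), array([ 0.5949, -0.2501]), array([ 0.6976, -0.2333])]
base corners side [array([ 0.6779, -0.1474]), array([ 0.5812, -0.1672]), array([ 0.5915, -0.2407])]
foot side [ 0.6236 -0.1931  0.093 ]
```

The lever–probe distance comes to 86 mm, as it should (24+62), so the gauge's yaw is about 10–12°. I'm moving above the post with the jaws turned across the lever.

>>> apply_moves(rows=[[[-0.4,-0.26,-0.2],[0,0,-0.3]],[[-0.868,-0.516,-0.18],[0,0,-0.561]],[[-0.868,-0.516,-0.18],[0,0,-0.561]],[[-0.868,-0.516,-0.18],[0,0,-0.561]],[[-0.868,-0.516,-0.18],[0,0,-0.561]],[[-0.868,-0.516,-0.18],[0,0,-0.561]],[[-0.868,-0.516,-0.18],[0,0,-0.561]],[[-0.868,-0.516,-0.18],[0,0,-0.561]],[[-0.868,-0.516,-0.18],[0,0,-0.561]],[[-0.868,-0.516,-0.18],[0,0,-0.561]]], jaw=-0.2, newtons=25)

```text
clock: 1.4
tcp_pos: [0.5458, -0.2171, 0.301]
orientation: [0.306, -3.126, -0.0]
contact_force: [0.0, 0.2, -0.4]
grip_width: 0.0341
gripper_force: 0.0
```

Run:
```python
from h import *
o=telemetry.get_obs(); print(o['clock'],o['tcp_pos'],R.from_rotvec(o['orientation']).as_matrix().round(3),o['contact_force'],o['joints'].round(2))
d=snap('wrist','w1.png')
print(d['origin'])
for p in ((.5455,-.217,.178),(.5455,-.217,.145),(.63,-.203,.243),(.6066,-.2066,.13)): print(proj(d,p,True))
```

```text
1.4 [ 0.54575051 -0.21705331  0.30098766] [[-0.981 -0.194 -0.001]
 [-0.194  0.981  0.   ]
 [ 0.001  0.    -1.   ]] [ 0.04321971  0.15862147 -0.4008692 ] [ 0.44  0.31 -0.21  1.71  0.07  1.14  1.98]
[ 0.47511882 -0.23172555  0.41812964]
(np.float64(281.9265535117929), np.float64(212.66389697205994))
(np.float64(281.8069469574749), np.float64(201.76311750233572))
(np.float64(278.28119511662635), np.float64(356.2519372651563))
(np.float64(280.03363631677837), np.float64(259.48514793554307))
```

View pics/w1.png

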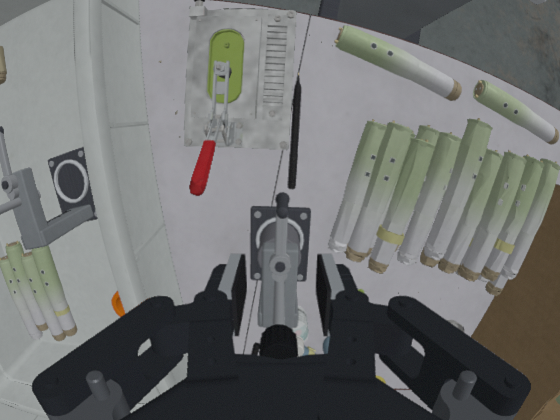

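The post is at about (282,205) and the pivot at (280,267), where I predicted them. I'm lowering over the post and pinching it.

>>> apply_moves(rows=[[[0,0,0.2],[0,0,0]],[[0,0,0.4],[0,0,0]],[[0,0,0.5],[0,0,0]],[[0,0,0.508],[0,0,0]],[[0,0,0.508],[0,0,0]]])

```text
clock: 2.08
tcp_pos: [0.5467, -0.2172, 0.1753]
orientation: [-0.299, 3.126, -0.001]
contact_force: [0.1, 0.1, 1.0]
grip_width: 0.0339
gripper_force: 0.0
```

>>> apply_moves(rows=[[[0,0,0],[0,0,0]],[[0,0,0],[0,0,0]],[[0,0,0],[0,0,0]],[[0,0,0],[0,0,0]],[[0,0,0],[0,0,0]]], jaw=-1)

```text
clock: 2.7
tcp_pos: [0.5466, -0.2159, 0.1757]
orientation: [-0.302, 3.126, 0.001]
contact_force: [-2.9, 4.8, 6.2]
grip_width: 0.0089
gripper_force: 26.6
```

>>> apply_moves(rows=[[[-0.0021,0.0259,-0.006],[0,0,0.0334]],[[-0.007,0.0515,-0.012],[0,0,0.0668]],[[-0.0145,0.0764,-0.012],[0,0,0.1]],[[-0.0246,0.1,-0.012],[0,0,0.134]],[[-0.0371,0.123,-0.012],[0,0,0.167]],[[-0.052,0.1446,-0.012],[0,0,0.2]],[[-0.069,0.164,-0.012],[0,0,0.234]],[[-0.088,0.182,-0.012],[0,0,0.267]],[[-0.1087,0.198,-0.012],[0,0,0.3]],[[-0.131,0.2113,-0.012],[0,0,0.334]]])

```text
clock: 3.95
tcp_pos: [0.5673, -0.1594, 0.1764]
orientation: [-1.311, -2.854, 0.002]
contact_force: [0.5, -1.7, -8.1]
grip_width: 0.0088
gripper_force: 25.2
```

>>> apply_moves(rows=[[[0,0,0],[0,0,0]],[[0,0,0],[0,0,0]]])

```text
clock: 4.2
tcp_pos: [0.568, -0.159, 0.1767]
orientation: [1.304, 2.858, -0.0]
contact_force: [4.2, -1.7, -12.8]
grip_width: 0.0087
gripper_force: 24.7
```

>>> apply_moves(rows=[[[0,0,0],[0,0,0]],[[0,0,0],[0,0,0]],[[0,0,-0.1],[0,0,0]],[[0,0,-0.3],[0,0,0]],[[0,0,-0.53],[0,0,0]],[[-0.2956,0.0718,-0.53],[0,0,-0.334]],[[-0.2956,0.0718,-0.53],[0,0,-0.334]],[[-0.2956,0.0718,-0.53],[0,0,-0.334]],[[-0.2956,0.0718,-0.53],[0,0,-0.334]],[[-0.2956,0.0718,-0.53],[0,0,-0.334]]], jaw=0.2)

```text
clock: 5.45
tcp_pos: [0.63, -0.2033, 0.3107]
orientation: [-0.135, 3.138, -0.0]
contact_force: [-0.2, -0.8, -0.6]
grip_width: 0.0509
gripper_force: 0.0
```

>>> apply_moves(rows=[[[0,0,0],[0,0,-0.1]],[[0,0,0],[0,0,0]],[[0,0,0],[0,0,0]]])

```text
clock: 5.82
tcp_pos: [0.63, -0.2033, 0.3106]
orientation: [-0.127, 3.138, -0.001]
contact_force: [0.5, -1.2, 0.4]
grip_width: 0.0515
gripper_force: 0.0
```

Run:
```python
from h import *
o=telemetry.get_obs(); print(o['clock'],o['tcp_pos'],R.from_rotvec(o['orientation']).as_matrix().round(3),o['contact_force'],o['joints'].round(2))
s=snap('scene','s2.png');t=snap('side','t2.png');d=snap('wrist','w2.png')
for p in ((.63,-.203,.219),(.63,-.203,.243)): print(proj(d,p,True))
a=cv2.resize(s['frame'][130:250,220:330],(385,420));b=cv2.resize(t['frame'][150:290,190:310],(360,420))
cv2.imwrite('pics/c2.png',np.hstack([a,b])[:,:,::-1])
w=d['frame'][100:420,130:430]; cv2.imwrite('pics/w2c.png',cv2.resize(w,(562,600))[:,:,::-1])
```

```text
5.825 [ 0.63000335 -0.20327095  0.31059307] [[-0.997 -0.081  0.001]
 [-0.081  0.997 -0.   ]
 [-0.001 -0.    -1.   ]] [ 0.48916491 -1.20070325  0.37818562] [ 0.31  0.42 -0.13  1.52  0.06  1.21  1.82]
(np.float64(282.2184665933677), np.float64(226.055700594433))
(np.float64(282.34086935876695), np.float64(238.95246235894828))
```

View pics/c2.png

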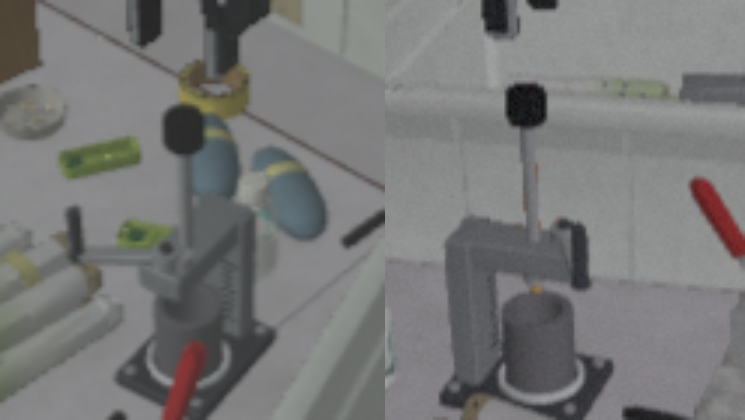

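View pics/w2c.png

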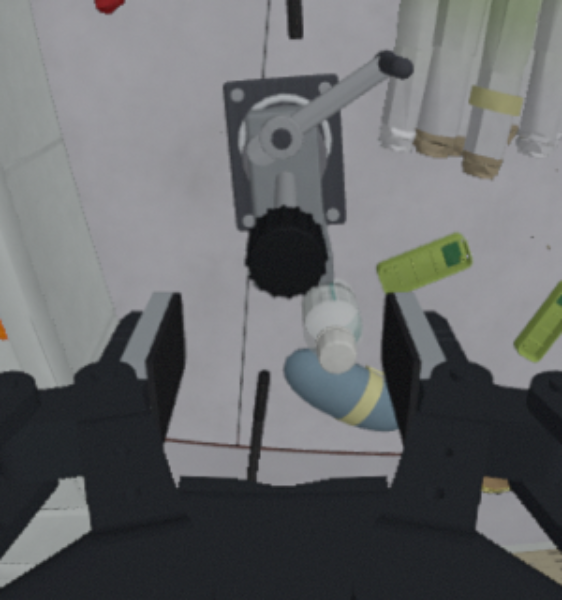

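The lever is open at about 1 rad, and the knob sits at about (283,233) in the full wrist image, matching the estimate to 1 px. I'm lowering onto the knob and gripping it.

>>> apply_moves(rows=[[[0,0,0.12],[0,0,0]],[[0,0,0.22],[0,0,0]],[[0,0,0.268],[0,0,0]],[[0,0,0.268],[0,0,0]],[[0,0,0.268],[0,0,0]]])

```text
clock: 6.6
tcp_pos: [0.6307, -0.2032, 0.244]
orientation: [-0.126, 3.137, -0.001]
contact_force: [-0.4, -0.7, -0.0]
grip_width: 0.0511
gripper_force: 0.0
```

>>> apply_moves(rows=[[[0,0,0],[0,0,0]],[[0,0,0],[0,0,0]],[[0,0,0],[0,0,0]],[[0,0,0],[0,0,0]],[[0,0,0],[0,0,0]]], jaw=-1, newtons=30)

```text
clock: 7.22
tcp_pos: [0.6305, -0.2021, 0.2432]
orientation: [-0.127, 3.138, 0.001]
contact_force: [-1.2, 5.7, 4.6]
grip_width: 0.0249
gripper_force: 30.8
```

>>> apply_moves(rows=[[[0,0.005,0.008],[0,0,0]],[[0,0.005,0.02],[0,0,0]],[[0,0.005,0.032],[0,0,0]],[[0,0.005,0.044],[0,0,0]],[[0,0.005,0.056],[0,0,0]],[[0,0.005,0.064],[0,0,0]],[[0,0.005,0.072],[0,0,0]],[[0,0.005,0.08],[0,0,0]]])

```text
clock: 8.22
tcp_pos: [0.6304, -0.2021, 0.223]
orientation: [-0.125, 3.138, -0.001]
contact_force: [3.2, 0.7, 5.0]
grip_width: 0.0248
gripper_force: 30.8
```

>>> apply_moves(rows=[[[0,0,0.004],[0,0,0]],[[0,0,0.008],[0,0,0]]])

```text
clock: 8.48
tcp_pos: [0.6304, -0.2021, 0.221]
orientation: [-0.125, 3.138, -0.001]
contact_force: [5.5, -0.3, 4.2]
grip_width: 0.0248
gripper_force: 30.8
```

>>> apply_moves(rows=[[[0,0,0.004],[0,0,0]],[[0,0,0.008],[0,0,0]]])

```text
clock: 8.72
tcp_pos: [0.6304, -0.2021, 0.219]
orientation: [-0.125, 3.138, -0.001]
contact_force: [4.7, 0.7, 4.6]
grip_width: 0.025
gripper_force: 30.8
```

>>> apply_moves(rows=[[[0,0,0.006],[0,0,0]],[[0,0,0.012],[0,0,0]],[[0,0,0.018],[0,0,0]],[[0,0,0.024],[0,0,0]],[[0,0,0.028],[0,0,0]],[[0,0,0.032],[0,0,0]]])

```text
clock: 9.48
tcp_pos: [0.6304, -0.2021, 0.211]
orientation: [-0.125, 3.138, -0.001]
contact_force: [5.5, -0.0, 3.7]
grip_width: 0.0248
gripper_force: 30.8
```

>>> apply_moves(rows=[[[0,0,0.004],[0,0,0]],[[0,0,0.008],[0,0,0]]])

```text
clock: 9.72
tcp_pos: [0.6304, -0.2021, 0.209]
orientation: [-0.125, 3.138, -0.001]
contact_force: [4.9, 0.4, 5.8]
grip_width: 0.0247
gripper_force: 30.8
```

>>> apply_moves(rows=[[[0,0,0.003],[0,0,0]],[[0,0,0.006],[0,0,0]]])

```text
clock: 9.98
tcp_pos: [0.6304, -0.2021, 0.2075]
orientation: [-0.125, 3.138, -0.001]
contact_force: [5.5, -1.1, 4.8]
grip_width: 0.0247
gripper_force: 30.8
```

>>> apply_moves(rows=[[[0,0,0.004],[0,0,0]],[[0,0,0.008],[0,0,0]],[[0,0,0.01],[0,0,0]]])

```text
clock: 10.35
tcp_pos: [0.6304, -0.2021, 0.205]
orientation: [-0.125, 3.138, -0.001]
contact_force: [5.3, -0.5, 3.9]
grip_width: 0.0248
gripper_force: 30.8
```

>>> apply_moves(rows=[[[0,0,0.004],[0,0,0]],[[0,0,0.008],[0,0,0]],[[0,0,0.01],[0,0,0]]])

```text
clock: 10.72
tcp_pos: [0.6304, -0.2021, 0.2025]
orientation: [-0.125, 3.138, -0.001]
contact_force: [5.4, -0.1, 4.8]
grip_width: 0.025
gripper_force: 30.8
```

>>> apply_moves(rows=[[[0,0,0.004],[0,0,0]],[[0,0,0.008],[0,0,0]],[[0,0,0.01],[0,0,0]]])

```text
clock: 11.1
tcp_pos: [0.6304, -0.202, 0.2]
orientation: [-0.125, 3.138, -0.001]
contact_force: [6.0, -0.9, 3.6]
grip_width: 0.0247
gripper_force: 30.8
```

>>> apply_moves(rows=[[[0,0,0.004],[0,0,0]],[[0,0,0.008],[0,0,0]],[[0,0,0.01],[0,0,0]]])

```text
clock: 11.48
tcp_pos: [0.6304, -0.2021, 0.1975]
orientation: [-0.125, 3.138, -0.001]
contact_force: [5.1, -0.3, 5.3]
grip_width: 0.0248
gripper_force: 30.8
```

>>> apply_moves(rows=[[[0,0,0.004],[0,0,0]],[[0,0,0.008],[0,0,0]]])

```text
clock: 11.72
tcp_pos: [0.6304, -0.2021, 0.1955]
orientation: [-0.125, 3.138, -0.001]
contact_force: [5.0, -0.4, 5.0]
grip_width: 0.025
gripper_force: 30.8
```

>>> apply_moves(rows=[[[0,0,0.004],[0,0,0]],[[0,0,0.008],[0,0,0]],[[0,0,0.01],[0,0,0]]])

```text
clock: 12.1
tcp_pos: [0.6304, -0.2021, 0.193]
orientation: [-0.125, 3.138, -0.001]
contact_force: [6.1, 0.3, 4.9]
grip_width: 0.0248
gripper_force: 30.8
```

>>> apply_moves(rows=[[[0,0,0.004],[0,0,0]],[[0,0,0.008],[0,0,0]],[[0,0,0.01],[0,0,0]]])

```text
clock: 12.48
tcp_pos: [0.6304, -0.2021, 0.1905]
orientation: [-0.125, 3.138, -0.001]
contact_force: [5.4, -0.5, 4.0]
grip_width: 0.0246
gripper_force: 30.8
```

>>> apply_moves(rows=[[[0,0,0.004],[0,0,0]],[[0,0,0.008],[0,0,0]],[[0,0,0.01],[0,0,0]]])

```text
clock: 12.85
tcp_pos: [0.6304, -0.2021, 0.188]
orientation: [-0.125, 3.138, -0.001]
contact_force: [5.3, -0.7, 4.8]
grip_width: 0.0246
gripper_force: 30.8
```

>>> apply_moves(rows=[[[0,0,0.004],[0,0,0]],[[0,0,0.008],[0,0,0]],[[0,0,0.01],[0,0,0]]])

```text
clock: 13.22
tcp_pos: [0.6304, -0.2021, 0.1855]
orientation: [-0.125, 3.138, -0.001]
contact_force: [5.8, 0.3, 4.9]
grip_width: 0.0251
gripper_force: 30.8
```

>>> apply_moves(rows=[[[0,0,0.004],[0,0,0]],[[0,0,0.008],[0,0,0]],[[0,0,0.01],[0,0,0]]])

```text
clock: 13.6
tcp_pos: [0.6304, -0.2021, 0.1831]
orientation: [-0.125, 3.138, -0.001]
contact_force: [4.6, -0.0, 5.6]
grip_width: 0.0248
gripper_force: 30.8
```

>>> apply_moves(rows=[[[0,0,0.002],[0,0,0]],[[0,0,0.004],[0,0,0]]])

```text
clock: 13.85
tcp_pos: [0.6304, -0.2021, 0.1824]
orientation: [-0.125, 3.138, -0.001]
contact_force: [3.9, 0.3, 6.8]
grip_width: 0.0246
gripper_force: 30.9
```

>>> apply_moves(rows=[[[0,0,0.002],[0,0,0]],[[0,0,0.004],[0,0,0]]])

```text
clock: 14.1
tcp_pos: [0.6304, -0.2021, 0.1816]
orientation: [-0.125, 3.138, -0.001]
contact_force: [3.6, 0.3, 8.5]
grip_width: 0.0248
gripper_force: 31.0
```

>>> apply_moves(rows=[[[0,0,0.001],[0,0,0]],[[0,0,0.0015],[0,0,0]]])

```text
clock: 14.35
tcp_pos: [0.6304, -0.2021, 0.1813]
orientation: [-0.125, 3.138, -0.001]
contact_force: [3.6, 0.5, 9.0]
grip_width: 0.0248
gripper_force: 31.0
```

>>> apply_moves(rows=[[[0,0,-0.002],[0,0,0]],[[0,0,-0.003],[0,0,0]]])

```text
clock: 14.6
tcp_pos: [0.6304, -0.2021, 0.1813]
orientation: [-0.125, 3.138, -0.001]
contact_force: [5.3, -0.9, 2.4]
grip_width: 0.0246
gripper_force: 30.6
```

The foot is pressed in about 2 mm (roughly 9 N against a 4.7 N sliding friction). Now I release the knob, rise, and move over the lever post.

>>> apply_moves(rows=[[[0,0,0],[0,0,0]],[[0,0,0],[0,0,0]],[[0,0,0],[0,0,0]],[[0,0,-0.08],[0,0,0]],[[0,0,-0.25],[0,0,0]],[[0,0,-0.28],[0,0,0]]], jaw=0.2)

```text
clock: 15.35
tcp_pos: [0.6319, -0.2023, 0.2562]
orientation: [-0.125, 3.132, -0.003]
contact_force: [0.3, -0.3, -0.8]
grip_width: 0.0514
gripper_force: 0.0
```

>>> apply_moves(rows=[[[0.235,0.192,0],[0,0,0.298]],[[0.235,0.192,0],[0,0,0.298]],[[0.235,0.192,0],[0,0,0.298]],[[0.235,0.192,0],[0,0,0.298]],[[0.235,0.192,0],[0,0,0.298]],[[0.235,0.192,0],[0,0,0.298]],[[0.235,0.192,0],[0,0,0.298]]])

```text
clock: 16.23
tcp_pos: [0.5675, -0.1585, 0.2514]
orientation: [1.299, 2.86, 0.0]
contact_force: [-0.5, 0.9, 1.0]
grip_width: 0.0513
gripper_force: 0.0
```

Run:
```python
from h import *
o=telemetry.get_obs(); print(o['clock'],o['tcp_pos'],R.from_rotvec(o['orientation']).as_matrix().round(3))
d=snap('wrist','w3.png'); t=snap('side','t3.png')
print(proj(d,(.568,-.159,.178),True),proj(d,(.568,-.159,.145),True),proj(t,(.63,-.202,.1745)))
g=cv2.cvtColor(t['frame'],cv2.COLOR_RGB2GRAY)[185:235,215:262]
n,l,st,c=cv2.connectedComponentsWithStats((g<50).astype(np.uint8));print(st[1:],c[1:]+[215,185])
cv2.imwrite('pics/c3.png',np.hstack([cv2.resize(d['frame'][100:300,180:400],(440,400)),cv2.resize(t['frame'][160:290,190:310],(360,400))])[:,:,::-1])
```

```text
16.225 [ 0.56749408 -0.15853813  0.25140328] [[-0.658  0.753  0.   ]
 [ 0.753  0.658  0.   ]
 [-0.     0.    -1.   ]]
(np.float64(281.6259151180998), np.float64(235.56736154992473)) (np.float64(281.5523410754146), np.float64(219.34751885262685)) (np.float64(238.09235762387064), np.float64(210.22421759075118))
[[ 17   0   4  15  49]
 [ 17  21  13  14 144]
 [ 34  40   1   1   1]
 [ 38  43   2   5   7]
 [ 38  49   2   1   2]] [[233.67346939 191.36734694]
 [238.05555556 212.51388889]
 [249.         225.        ]
 [253.42857143 229.85714286]
 [253.5        234.        ]]
```

View pics/c3.png

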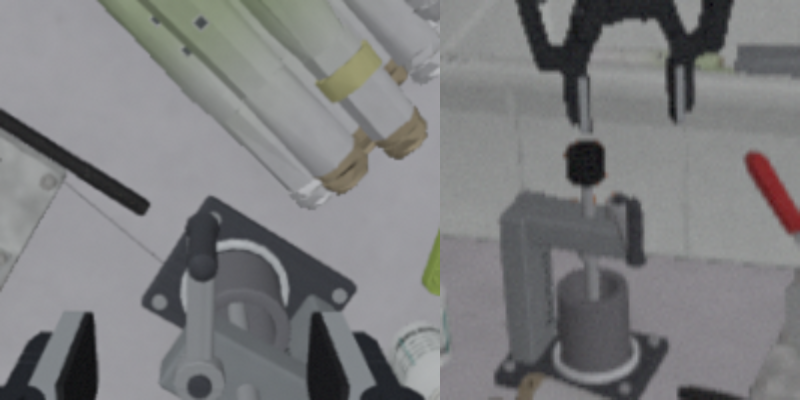

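The post is at about (281,232), right under the tool, and the foot is down in the socket. I'm pinching the post and swinging it back.

>>> apply_moves(rows=[[[0,0,0.2],[0,0,0]],[[0,0,0.29],[0,0,0]],[[0,0,0.29],[0,0,0]],[[0,0,0.29],[0,0,0]]])

```text
clock: 16.82
tcp_pos: [0.5683, -0.1589, 0.1798]
orientation: [1.303, 2.857, 0.001]
contact_force: [-0.5, 0.7, -0.4]
grip_width: 0.051
gripper_force: 0.0
```

>>> apply_moves(rows=[[[0,0,0],[0,0,0]],[[0,0,0],[0,0,0]],[[0,0,0],[0,0,0]],[[0,0,0],[0,0,0]],[[0,0,0],[0,0,0]],[[0,0,0],[0,0,0]]], jaw=-1, newtons=25)

```text
clock: 17.58
tcp_pos: [0.5679, -0.1587, 0.1793]
orientation: [1.304, 2.857, 0.0]
contact_force: [-0.5, -0.2, 6.4]
grip_width: 0.0088
gripper_force: 27.2
```

>>> apply_moves(rows=[[[-0.0006,-0.0273,0],[0,0,-0.035]],[[-0.0042,-0.0543,0],[0,0,-0.07]],[[-0.0107,-0.0808,0],[0,0,-0.105]],[[-0.02,-0.1064,0],[0,0,-0.14]],[[-0.0323,-0.1308,0],[0,0,-0.175]],[[-0.047,-0.1537,0],[0,0,-0.21]],[[-0.0642,-0.175,0],[0,0,-0.245]],[[-0.0836,-0.194,0],[0,0,-0.28]],[[-0.105,-0.211,0],[0,0,-0.315]],[[-0.1174,-0.219,0],[0,0,-0.334]]])

```text
clock: 18.82
tcp_pos: [0.5465, -0.2161, 0.1793]
orientation: [-0.307, 3.124, 0.001]
contact_force: [-0.2, 8.0, 4.9]
grip_width: 0.0087
gripper_force: 27.1
```

>>> apply_moves(rows=[[[0,0,0],[0,0,0]],[[0,0,0],[0,0,0]]])

```text
clock: 19.08
tcp_pos: [0.5464, -0.2159, 0.1792]
orientation: [-0.303, 3.125, 0.001]
contact_force: [2.2, 3.6, 5.8]
grip_width: 0.0088
gripper_force: 27.1
```

>>> apply_moves(rows=[[[0,-0.008,0],[0,0,0]],[[0,-0.012,0],[0,0,0]],[[0,-0.012,0],[0,0,0]],[[0,-0.012,0],[0,0,0]]])

```text
clock: 19.58
tcp_pos: [0.5465, -0.2162, 0.179]
orientation: [-0.306, 3.126, 0.006]
contact_force: [-0.5, 9.2, 8.4]
grip_width: 0.009
gripper_force: 27.5
```

It's against the stop: a 3 mm push moved it only 0.3 mm, at 9 N. Releasing and retreating.

>>> apply_moves(rows=[[[0,-0.012,0],[0,0,0]],[[0,-0.006,0],[0,0,0]],[[0,-0.006,0],[0,0,0]],[[0,-0.006,0],[0,0,0]],[[0,-0.006,-0.15],[0,0,0]],[[0,-0.006,-0.4],[0,0,0]],[[0,-0.006,-0.6],[0,0,0]],[[0,-0.006,-0.6],[0,0,0]],[[0,-0.006,-0.6],[0,0,0]]], jaw=-0.2)

```text
clock: 20.7
tcp_pos: [0.5458, -0.2211, 0.328]
orientation: [0.302, -3.126, -0.0]
contact_force: [0.3, -0.7, 0.3]
grip_width: 0.0339
gripper_force: 0.0
```

Run:
```python
from h import *
o=telemetry.get_obs(); print(o['clock'],o['tcp_pos'],o['contact_force'])
d=snap('wrist','w4.png'); t=snap('side','t4.png')
g=cv2.cvtColor(t['frame'],cv2.COLOR_RGB2GRAY)[185:235,215:262]
n,l,st,c=cv2.connectedComponentsWithStats((g<50).astype(np.uint8));print(st[1:],c[1:]+[215,185])
cv2.imwrite('pics/c4.png',np.hstack([cv2.resize(d['frame'][100:350,180:380],(320,400)),cv2.resize(t['frame'][160:290,190:310],(360,400))])[:,:,::-1])
```

```text
20.7 [ 0.54578212 -0.22111643  0.32801786] [ 0.32809357 -0.67644947  0.3485388 ]
[[ 17  21  13  14 147]
 [ 34  39   1   1   1]] [[238.17006803 212.53741497]
 [249.         224.        ]]
```

View pics/c4.png

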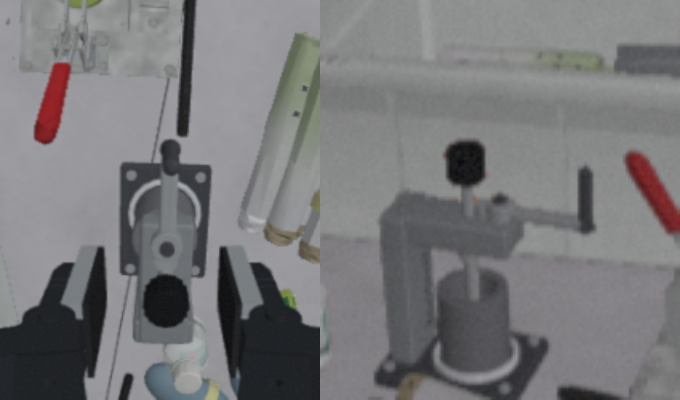

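The lever is back in line with the bracket, the knob is still at (238,212.5), and the gripper is clear of everything.

```bash
python3 -c "
from bench import job; print(job.hand_in())"
```

```text
the job is handed in; nothing more can be done
None
```

The job is handed in: the probe's foot rests on the well bottom, pressed in about 2 mm (about 4 N) judging by wrist force. The lever is swung back to its stop, the knob did not move on locking, and it took 21 s.

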